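# Put the loose drive sockets back on their rail in size order

## Robot

A 6-joint arm with a two-finger parallel gripper is mounted at the origin on a cart in front of the work surface, level with it; the furniture and walls round the work are solid. World frame = base frame: x ahead of the robot, y to its left, z up, the work surface at z = 0. Lengths are in m, angles in rad, forces in N, time in s.
With the tool pointing down it reaches from about 0.375 to 0.9 m from the base axis. Payload 3.1 kg.
Tool frame: the origin (TCP) lies between the finger pads; the fingertips stand 8 mm ahead of it and the grasp point (between the pads) lies 11 mm behind it; z points along the fingers, y is the line along which they close (so a half turn about z gives the same grasp; the last joint's range is limited). The gripper opens to 87 mm and grips with 3 to 60 N. Pads are 19 mm wide; open, the fingers measure 117 mm over their backs; the gripper's body (75 mm by 190 mm) begins 51 mm behind the grasp point.
Start: joints at [-1.323, 0.527, 1.433, -0, 1.181, -0.178], TCP at [0.259, -0.569, 0.231] pointing down, gripper open.
Joint ranges: [-3.08, 3.08], [-0.75, 2.2], [0.22, 2.44], [-1.43, 4.57], [0, 2.65], [-2.85, 2.85]. Speed limits (rad/s): [2.79, 2.79, 3.14, 3.14, 3.14, 3.14].

## Interface

Orientations are given as a unit quaternion [x, y, z, w].
In Python, from rig import robot, vision, job gives the robot as it stands.
- The arm moves only by the shell command python3 -m handwheel 'ROWS' [OPENING] [FORCE]. ROWS is JSON, a list of rows, each a list of 4 numbers: the shift along the tool's x, y, z as a fraction of full scale, then the turn about the tool's z as a fraction of full scale. A call has 1 to 20 rows; each row is the pose to reach, as a shift and turn from the pose commanded when the call began, along the tool's axes at that moment, turning the shorter way round; what a row does not reach only later rows make up. Full scale, the value 1, is 300 mm for a shift and 2 pi rad for a turn. A row lasts 1/12 s, in which the tool goes at most 41.7 mm and 7.16 degrees, less where a joint would pass 70% of its speed; a pose out of reach is approached as far as the arm can. A call with a number of a shift or a turn outside -1 to 1 is refused whole. A call with a gripper value outside its range is refused whole. OPENING is the opening in per cent of the stroke, from 0 (shut) to 100 (fully open), set as the call begins (- or left out, the last holds). The fingers move at their own pace and stop on an object; FORCE is the grip in N (left out, the last holds). Time passes only in rows, so rows that repeat a pose let the fingers close. It gives the time, the measured TCP pose, the force, the opening and the grip force at its end, in the units of the state.
- robot.get_obs(): the state, without advancing time (a new reading comes with each control period).
- vision.camera(name): name is "scene" or "top" or "wrist"; returns a dict with "frame" (480x640x3 uint8, red, green, blue), "K" (3x3 intrinsics, pixels), "k1" (the pictures are not rectified: a ray, as slopes to the right and down, at radius r is drawn at 1 + k1 r^2 times it, then the intrinsics apply), "cam_to_world" (4x4, takes a point from camera to world coordinates); the wrist camera has in their place "hand_eye" (4x4, takes a point from camera to tool coordinates, whose origin is the TCP and whose axes are the flange's). Camera axes: x right, y down, z forward; pixel columns grow to the right and rows downward; lengths in m; the calibration is good to about 2 mm. A picture is of the moment at which its call begins: read the wrist's pose just before it. There is no depth.
- job.hand_in(): hands the job in; it is judged then, once.
Trained networks look in the newest picture that a camera, given by its name, has taken for a name from the list of things; names that differ only in an ending like _2 or _b are one class to them, and where a whole thing is asked for, a point or a joint stands for the part that bears it (a point fixed in the world has none). Each returns a list of dicts, best first, with "conf" (0 to 1); they miss things now and then, are a little off and sometimes report something else, mostly with a low value. They report only what shows in the picture. A call takes as long as a camera call. They do not tell look-alikes from the thing itself.
- vision.look_for(camera, label): "point" ([row, column] in pixels, amid what is visible of it).
- vision.outline_of(camera, label): "mask" (480x640 bool, what is visible of it) and "point" ([row, column] in pixels, amid what is visible of it).
The state is a dict: "time": time; "q": joint angles; "joint_velocities": joint speeds; "joint_torque": joint torques, N m; "position": TCP position; "tool_rot": TCP orientation; "ft_force": force on the tool from outside, world axes, zero at the start; "moment": the same for the moment, N m; "grip_width": finger opening in m; "grip_force": force on a finger pad.
Only numpy, scipy, OpenCV 4.12 (cv2) and the standard library are available. Lean on these libraries where they do the work, as an engineer would, in place of code of your own. Each camera call takes 0.05 s, during which the arm holds its last target. There are 200 camera calls.

## Task

Put the four loose drive sockets back on the socket rail, one on each peg in order of size, the smallest at the rail's red end and the largest at its black end. Each must be pushed or dropped fully down over its peg, hexagon mouth up, sitting flat on its clip and let go; leave the nail carton where it is.

Things in the scene. Friction and masses are not known exactly. Their poses are not given: they have to be found in the camera images.
- socket_1: the smallest loose bright metal 3/4-inch drive socket: a round steel sleeve 34 mm outside, 50 mm high, standing upright on its drive end with the 21 mm hexagon mouth up. The underside has a square drive hole 19 mm wide that goes right through to the hexagon. Origin: centre of the underside, on the axis; z up along the axis; yaw means nothing.
- socket_2: the second smallest loose bright metal 3/4-inch drive socket: a round steel sleeve 41 mm outside, 52 mm high, standing upright on its drive end with the 27 mm hexagon mouth up. The underside has a square drive hole 19 mm wide that goes right through to the hexagon. Origin: centre of the underside, on the axis; z up along the axis; yaw means nothing.
- socket_3: the second largest loose bright metal 3/4-inch drive socket: a round steel sleeve 49 mm outside, 55 mm high, standing upright on its drive end with the 33 mm hexagon mouth up. The underside has a square drive hole 19 mm wide that goes right through to the hexagon. Origin: centre of the underside, on the axis; z up along the axis; yaw means nothing.
- socket_4: the largest loose bright metal 3/4-inch drive socket: a round steel sleeve 57 mm outside, 58 mm high, standing upright on its drive end with the 40 mm hexagon mouth up. The underside has a square drive hole 19 mm wide that goes right through to the hexagon. Origin: centre of the underside, on the axis; z up along the axis; yaw means nothing.
- clip_1: clip 1 of 4 black clips, 80 mm apart in a row on the fixed aluminium rail (36 mm wide), counted from its left (+y) end. It bears a black tapered round-tipped peg 27 mm high, 16 mm thick at the foot, 9 mm near the tip, that enters any socket's square hole with 1.7 mm to spare all round. Origin: foot of the peg, on the seat for the socket's underside, 20 mm above the bench; y along the rail, z up.
- clip_2: clip 2 of 4 black clips, 80 mm apart in a row on the fixed aluminium rail (36 mm wide), counted from its left (+y) end. It bears a black tapered round-tipped peg 27 mm high, 16 mm thick at the foot, 9 mm near the tip, that enters any socket's square hole with 1.7 mm to spare all round. Origin: foot of the peg, on the seat for the socket's underside, 20 mm above the bench; y along the rail, z up.
- clip_3: clip 3 of 4 black clips, 80 mm apart in a row on the fixed aluminium rail (36 mm wide), counted from its left (+y) end. It bears a black tapered round-tipped peg 27 mm high, 16 mm thick at the foot, 9 mm near the tip, that enters any socket's square hole with 1.7 mm to spare all round. Origin: foot of the peg, on the seat for the socket's underside, 20 mm above the bench; y along the rail, z up.
- clip_4: clip 4 of 4 black clips, 80 mm apart in a row on the fixed aluminium rail (36 mm wide), counted from its left (+y) end. It bears a black tapered round-tipped peg 27 mm high, 16 mm thick at the foot, 9 mm near the tip, that enters any socket's square hole with 1.7 mm to spare all round. Origin: foot of the peg, on the seat for the socket's underside, 20 mm above the bench; y along the rail, z up.
- red_end: the red plastic cap, 42 x 20 x 21 mm, that closes one end of the rail (a like black cap closes the other): it stands 50 mm beyond the nearest clip, which is clip_1 or clip_4 from start to start. Origin: centre of its underside.
- nail_box: small brown carton full of nails, 61 x 110 x 44 mm, 0.4 kg, standing to the right of the sockets; to be left where it is. Origin: centre of its underside; long side along its y.
There are look-alikes about, which are no part of the job. What is shaped like the socket_2 but blue is not meant. Leave any purple look-alike of the socket_1 alone.

How it is judged:
By the outcome, as a careful person would: the job done as asked, in the order asked, and still so for the second after the job is handed in, with the robot touching nothing.
It also fails if it takes over 90 s, if anything falls off the work surface, if the arm or the gripper's body presses on something with over 40 N, if the wrist force passes 120 N, or if a joint passes its speed limit or range.

## Working session

There is one attempt and no reset: what is moved stays moved. The work goes in short steps, Python scripts to look and compute and a shell command to move; the robot and the scene stay as the last step left them, time stands still between calls to the robot, and variables do not carry over. Pictures are saved under pics/ and viewed, at most 14 in all, crops included, and the job is handed in when it is done.

```bash
mkdir -p pics; ls
cat > h.py <<'E'
import numpy as np, cv2
from rig import robot, vision, job
from scipy.spatial.transform import Rotation as R
def snap(n):
    o=robot.get_obs(); c=vision.camera(n)
    if n=="wrist":
        T=np.eye(4);T[:3,:3]=R.from_quat(o["tool_rot"]).as_matrix();T[:3,3]=o["position"]
        c["cam_to_world"]=T@np.array(c["hand_eye"])
    return c
def world(c,rc,z):
    K=np.array(c["K"]);T=np.array(c["cam_to_world"])
    p=np.array([[[rc[1],rc[0]]]],float)
    u=cv2.undistortPoints(p,K,np.array([c["k1"],0,0,0.]))[0,0]
    d=T[:3,:3]@np.array([u[0],u[1],1]);o=T[:3,3]
    return o+d*(z-o[2])/d[2]
def pix(c,P):
    T=np.linalg.inv(np.array(c["cam_to_world"]));
    p=T[:3,:3]@np.array(P)+T[:3,3]
    return cv2.projectPoints(p.reshape(1,3),np.zeros(3),np.zeros(3),np.array(c["K"]),np.array([c["k1"],0,0,0.]))[0][0,0]
def save(c,n): cv2.imwrite("pics/"+n,cv2.cvtColor(c["frame"],cv2.COLOR_RGB2BGR))
E
cat > a.py <<'E'
from h import *
for n in ("scene","top"):
    c=snap(n);save(c,n+".png")
    print(n,np.round(c["cam_to_world"],3).tolist())
    for l,z in (("socket_1",.05),("clip_1",.03),("red_end",.02),("nail_box",.044)):
        for r in vision.look_for(n,l):
            print(l,round(r["conf"],2),np.round(r["point"]),np.round(world(c,r["point"],z),3))
print(robot.get_obs())
E
python3 a.py
```

```text
pics
scene [[0.455, -0.372, 0.809, -0.433], [-0.89, -0.196, 0.411, -0.614], [0.005, -0.907, -0.42, 0.577], [0.0, 0.0, 0.0, 1.0]]
socket_1 0.93 [250. 185.] [0.391 0.176 0.05 ]
socket_1 0.9 [263. 266.] [ 0.425 -0.025  0.05 ]
socket_1 0.9 [264. 415.] [ 0.571 -0.318  0.05 ]
socket_1 0.87 [274. 304.] [ 0.415 -0.126  0.05 ]
socket_1 0.8 [252. 225.] [0.425 0.088 0.05 ]
socket_1 0.68 [284. 345.] [ 0.42  -0.221  0.05 ]
socket_1 0.61 [246. 301.] [ 0.535 -0.05   0.05 ]
clip_1 0.66 [258. 359.] [ 0.58 -0.18  0.03]
clip_1 0.64 [244. 300.] [ 0.578 -0.023  0.03 ]
clip_1 0.41 [252. 334.] [ 0.581 -0.116  0.03 ]
red_end 0.67 [245. 254.] [0.539 0.087 0.02 ]
nail_box 0.58 [315. 443.] [ 0.407 -0.428  0.044]
top [[0.029, -0.981, 0.191, 0.364], [-0.999, -0.031, -0.008, -0.116], [0.014, -0.191, -0.981, 1.005], [0.0, 0.0, 0.0, 1.0]]
socket_1 0.77 [289. 190.] [0.465 0.116 0.05 ]
socket_1 0.65 [298. 253.] [ 0.452 -0.006  0.05 ]
socket_1 0.62 [222. 402.] [ 0.609 -0.287  0.05 ]
socket_1 0.56 [303. 139.] [0.434 0.213 0.05 ]
socket_1 0.46 [296. 301.] [ 0.459 -0.095  0.05 ]
clip_1 0.66 [221. 344.] [ 0.611 -0.174  0.
[... 313 characters left out ...]
32248213e+00,  5.27547374e-01,  1.43270350e+00, -4.47206968e-06,
        1.18138147e+00, -1.78524417e-01]), 'joint_velocities': array([-1.12202330e-04,  6.56616827e-04, -3.63374780e-05, -9.80184682e-04,
       -2.15186337e-03,  9.94552518e-04]), 'joint_torque': array([-8.65405254e-04, -4.39605331e+01, -1.76789975e+01,  6.32921490e-02,
        5.14869893e-02, -3.36800974e-05]), 'position': array([ 0.25875341, -0.56889803,  0.23051815]), 'tool_rot': array([ 9.77312230e-01,  2.11803692e-01, -2.75970502e-06, -1.97609399e-05]), 'ft_force': array([-0.35449336, -0.28149712, -0.03547998]), 'moment': array([-0.00759718,  0.0081152 , -0.04653852]), 'grip_force': 0.0, 'grip_width': 0.08715286417334983}
```

View pics/scene.png

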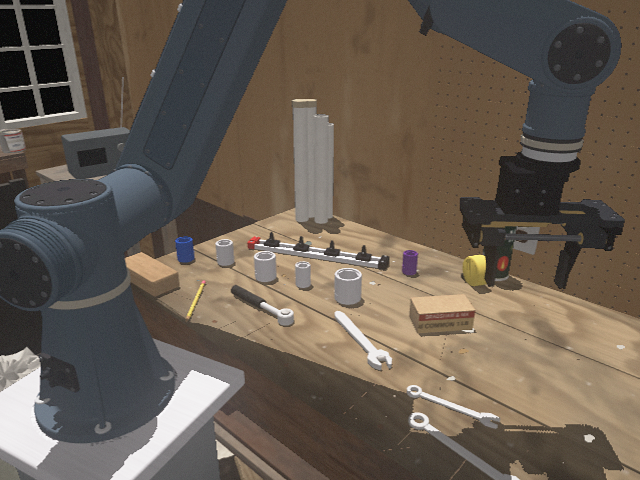

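View pics/top.png

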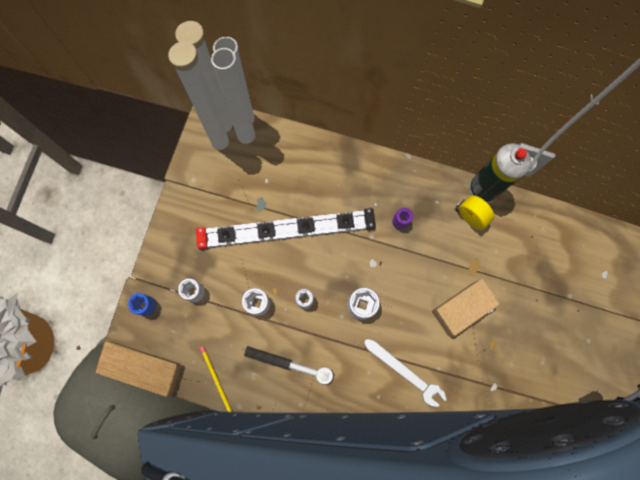

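```bash
cat >> h.py <<'E'
from scipy.optimize import minimize
S=[(.034,.05),(.041,.052),(.049,.055),(.057,.058)]
def hull(c,x,y,d,h,z0=0):
    a=np.linspace(0,2*np.pi,40)
    P=[pix(c,(x+d/2*np.cos(t),y+d/2*np.sin(t),z)) for z in (z0,z0+h) for t in a]
    m=np.zeros((480,640),np.uint8)
    cv2.fillConvexPoly(m,np.round(cv2.convexHull(np.array(P,np.float32))*16).astype(int),1,shift=4)
    return m>0
def fit(c,mask,x0,sizes=S):
    out=[]
    for d,h in sizes:
        f=lambda p:-(lambda q:(q&mask).sum()/(q|mask).sum())(hull(c,p[0],p[1],d,h))
        r=minimize(f,x0,method="Nelder-Mead",options=dict(initial_simplex=np.array(x0)+np.array([[0,0],[.008,0],[0,.008]]),maxfev=60))
        out.append((round(-r.fun,3),np.round(r.x,4).tolist()))
    return out
E
cat > b.py <<'E'
from h import *
for n in ("top","scene"):
    c=snap(n)
    for r in vision.outline_of(n,"socket_1"):
        x=world(c,r["point"],.03)
        print(n,round(r["conf"],2),np.round(r["point"]),np.round(c["frame"][r["mask"]].mean(0)),fit(c,r["mask"],x[:2]))
    if n=="top":
        for l,z in (("clip_1",.03),("red_end",.015)):
            for r in vision.outline_of(n,l): print(l,round(r["conf"],2),np.round(r["point"],1),np.round(world(c,r["point"],z),4),r["mask"].sum())
        I=c["frame"][190:330,110:430];cv2.imwrite("pics/crop.png",cv2.resize(cv2.cvtColor(I,cv2.COLOR_RGB2BGR),(800,350),interpolation=cv2.INTER_CUBIC))
E
time python3 b.py
```

```text
top 0.93 [286. 190.] [155. 152. 153.] [(np.float64(0.777), [0.4645, 0.1189]), (np.float64(0.873), [0.4656, 0.118]), (np.float64(0.637), [0.467, 0.1175]), (np.float64(0.485), [0.4715, 0.121])]
top 0.92 [296. 365.] [194. 190. 192.] [(np.float64(0.339), [0.4481, -0.2061]), (np.float64(0.505), [0.4522, -0.2122]), (np.float64(0.71), [0.4481, -0.2101]), (np.float64(0.91), [0.4496, -0.2125])]
top 0.72 [300. 254.] [190. 188. 191.] [(np.float64(0.461), [0.4489, -0.0081]), (np.float64(0.696), [0.4465, -0.0079]), (np.float64(0.766), [0.4474, -0.009]), (np.float64(0.578), [0.4518, -0.0098])]
top 0.59 [296. 305.] [193. 190. 191.] [(np.float64(0.634), [0.4577, -0.1001]), (np.float64(0.454), [0.458, -0.102]), (np.float64(0.321), [0.4586, -0.0979]), (np.float64(0.243), [0.4526, -0.0981])]
top 0.58 [219. 401.] [ 92.  52. 111.] [(np.float64(0.893), [0.6223, -0.2914]), (np.float64(0.655), [0.6225, -0.2924]), (np.float64(0.479), [0.6194, -0.282]), (np.float64(0.367), [0.6206, -0.281])]
top 0.57 [308. 144.] [ 54.  73. 130.] [(np.float64(0.815), [0.4328, 0.2149]), (np.float64(0.915), [0.4343, 0.2152]), (n
[... 852 characters left out ...]
.518), [0.6294, -0.2909]), (np.float64(0.417), [0.6339, -0.2832])]
scene 0.71 [253. 187.] [ 57.  70. 114.] [(np.float64(0.863), [0.4333, 0.2151]), (np.float64(0.926), [0.435, 0.2148]), (np.float64(0.722), [0.4394, 0.22]), (np.float64(0.58), [0.4433, 0.2176])]
scene 0.59 [284. 347.] [150. 145. 144.] [(np.float64(0.537), [0.4546, -0.2167]), (np.float64(0.681), [0.4604, -0.2129]), (np.float64(0.885), [0.4543, -0.211]), (np.float64(0.917), [0.4526, -0.2124])]
scene 0.57 [265. 267.] [149. 144. 143.] [(np.float64(0.69), [0.4453, -0.0089]), (np.float64(0.882), [0.4476, -0.0088]), (np.float64(0.901), [0.4485, -0.0061]), (np.float64(0.723), [0.4509, -0.004])]
real	0m12.630s
user	0m9.318s
sys	0m0.103s
```

View pics/crop.png

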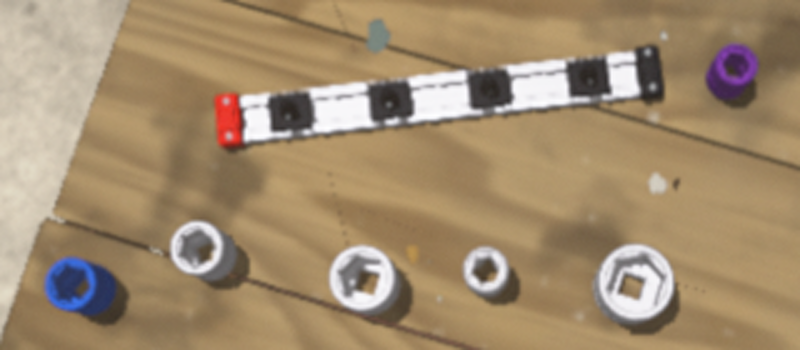

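Red cap at the left (+y) end (crop 228,120): clip_1 takes the smallest socket and clip_4 the largest. Candidates in the top picture (column, row):
- Bright sockets: 305,298 (34 mm = socket_1), 190,290 (41 mm = socket_2), 256,302 (49 mm = socket_3), 364,304 (57 mm = socket_4).
- Look-alikes: blue at 141,304 and purple at 403,219, both to be left alone.

The outline fits agree with those sizes.

```bash
cat >> h.py <<'E'
def go(p,yaw=None):
    "fractions to reach TCP p, with tool y at world angle yaw"
    o=robot.get_obs();r=R.from_quat(o["tool_rot"])
    s=r.inv().apply(np.array(p)-o["position"])/.3
    ty=r.apply([0,1,0]);a=np.arctan2(ty[1],ty[0])
    t=0 if yaw is None else -((yaw-a+np.pi/2)%np.pi-np.pi/2)/(2*np.pi)
    print("shift",np.round(s,4),"turn",round(t,4),"at",np.round(o["position"],4),"yaw",round(a,4),"t",round(o["time"],2))
E
python3 -c "
from h import *
c=snap('wrist');print(np.round(c['hand_eye'],3),c['K'])
go((.5,-.06,.25),.121)"
```

```text
[[-0.001 -0.957 -0.29   0.081]
 [ 1.    -0.001  0.001  0.   ]
 [-0.001 -0.29   0.957 -0.154]
 [ 0.     0.     0.     1.   ]] [[368.84886183   0.         317.87870541]
 [  0.         368.84886183 235.74606423]
 [  0.           0.           1.        ]]
shift [ 1.4343 -1.2113 -0.0648] turn -0.2013 at [ 0.2587 -0.5689  0.2306] yaw -1.144 t 0.85
```

```bash
python3 -m handwheel '[[0.72,-0.61,-0.06,-0.2013],[0.72,-0.61,-0.06,-0.2013],[0.72,-0.61,-0.06,-0.2013],[0.72,-0.61,-0.06,-0.2013],[0.72,-0.61,-0.06,-0.2013],[0.72,-0.61,-0.06,-0.2013],[0.72,-0.61,-0.06,-0.2013],[0.72,-0.61,-0.06,-0.2013],[0.72,-0.61,-0.06,-0.2013],[0.72,-0.61,-0.06,-0.2013],[0.72,-0.61,-0.06,-0.2013],[0.72,-0.61,-0.06,-0.2013],[0.72,-0.61,-0.06,-0.2013]]'
python3 -c "
from h import *
go((.5,-.06,.25),.121)"
```

```text
time: 1.93
position: [0.3796, -0.3131, 0.2486]
tool_rot: [0.664, 0.748, 0.0, 0.0]
ft_force: [-0.8, 0.6, 0.1]
grip_width: 0.0872
grip_force: 0.0
shift [ 0.7904  0.4979 -0.0047] turn -0.0005 at [ 0.3796 -0.3131  0.2486] yaw 0.1179 t 1.93
```

```bash
python3 -m handwheel '[[0.79,0.498,0,0],[0.79,0.498,0,0],[0.79,0.498,0,0],[0.79,0.498,0,0],[0.79,0.498,0,0],[0.79,0.498,0,0],[0.79,0.498,0,0],[0.79,0.498,0,0],[0.79,0.498,0,0],[0.79,0.498,0,0]]'
cat > w.py <<'E'
from h import *
c=snap("wrist");save(c,"w1.png")
for r in vision.outline_of("wrist","socket_1"):
    x=world(c,r["point"],.03)
    print(round(r["conf"],2),np.round(r["point"]),np.round(c["frame"][r["mask"]].mean(0)),fit(c,r["mask"],x[:2]))
for l,z in (("clip_1",.03),("red_end",.015)):
    for r in vision.outline_of("wrist",l): print(l,round(r["conf"],2),np.round(r["point"],1),np.round(world(c,r["point"],z),4),r["mask"].sum())
E
python3 w.py
```

```text
time: 2.77
position: [0.4991, -0.06, 0.2484]
tool_rot: [0.663, 0.748, -0.0, -0.0]
ft_force: [-0.2, 0.3, -0.8]
grip_width: 0.0875
grip_force: 0.0
0.9 [237. 272.] [145. 143. 142.] [(np.float64(0.894), [0.4564, -0.101]), (np.float64(0.652), [0.4577, -0.0974]), (np.float64(0.475), [0.4637, -0.0982]), (np.float64(0.359), [0.4653, -0.1048])]
0.89 [ 20. 302.] [169. 168. 168.] [(np.float64(0.718), [0.4658, 0.1144]), (np.float64(0.819), [0.4654, 0.1191]), (np.float64(0.728), [0.4646, 0.1237]), (np.float64(0.662), [0.4648, 0.1283])]
0.84 [146. 262.] [223. 221. 221.] [(np.float64(0.433), [0.4393, -0.0056]), (np.float64(0.645), [0.4433, -0.0067]), (np.float64(0.857), [0.4471, -0.0078]), (np.float64(0.646), [0.4519, -0.0087])]
0.72 [314. 259.] [152. 151. 152.] [(np.float64(0.491), [0.4478, -0.1893]), (np.float64(0.483), [0.4498, -0.1895]), (np.float64(0.433), [0.4533, -0.1892]), (np.float64(0.344), [0.4531, -0.1902])]
0.57 [388. 390.] [ 83.  46. 100.] [(np.float64(0.382), [0.6123, -0.2612]), (np.float64(0.287), [0.614, -0.2728]), (np.float64(0.215), [0.6055, -0.2699]), (np.float64(0.168), [0.6228, -0.2989])]
0.18 [309. 401.] [60. 58. 57.] [(np.float64(0.344), [0.6023, -0.1673]), (np.float64(0.256), [0.5983, -0.1677]), (np.float64(0.189), [0.5947, -0.1713]), (np.float64(0.146), [0.5869, -0.1651])]
clip_1 0.98 [244.6 406.8] [ 0.5993 -0.0916  0.03  ] 861
clip_1 0.93 [177.1 411. ] [ 0.5899 -0.0206  0.03  ] 956
clip_1 0.92 [308.  398.3] [ 0.6039 -0.1665  0.03  ] 500
clip_1 0.61 [ 91.6 414.2] [0.5774 0.0588 0.03  ] 1264
red_end 0.97 [ 35.5 412.1] [0.5693 0.1085 0.015 ] 1150
```

View pics/w1.png

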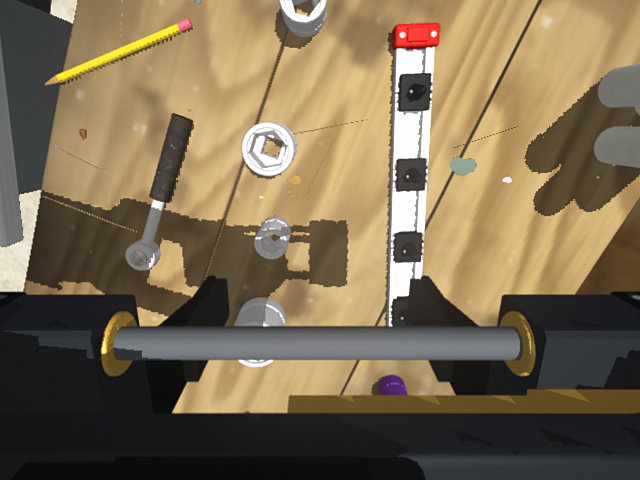

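The wrist picture shows the rail at columns 390-435, the red cap at (415,35) and clips at rows 92, 174, 246 and 310. The sockets at (272,148) and (272,237) agree with the top view. I'll fit the rail as a line of clips 80 mm apart to both views.

```bash
cat > f.py <<'E'
from h import *
from scipy.optimize import least_squares
w=snap("wrist");t=snap("top")
W=[(91.6,414.2),(177.1,411),(244.6,406.8)]
T=[(232.4,226.8),(228.4,265.7),(224.2,305.6),(222.2,344.3)]
def pts(p): return [(p[0]+.08*i*np.sin(p[2]),p[1]-.08*i*np.cos(p[2]),p[3]) for i in range(4)]
def res(p,k=3):
    P=pts(p);e=[]
    if k&1: e+=[(pix(w,a)-b[::-1])/400*.4 for a,b in zip(P,W)]
    if k&2: e+=[(pix(t,a)-b[::-1])/500 for a,b in zip(P,T)]
    return 1000*np.array(e).ravel()
for k in (1,2,3):
    r=least_squares(res,[.58,.058,.12,.025],args=(k,))
    print(k,np.round(r.x,4),"res",np.round(r.fun,1));print(np.round(pts(r.x),4).tolist())
go((.4565,-.100,.10),r.x[2])
E
python3 f.py
```

```text
1 [0.5822 0.0586 0.1429 0.0122] res [ 0.2  1.3 -0.5 -2.9  0.3  1.6]
[[0.5822, 0.0586, 0.0122], [0.5936, -0.0206, 0.0122], [0.605, -0.0998, 0.0122], [0.6164, -0.179, 0.0122]]
2 [0.5885 0.0608 0.1222 0.0008] res [-0.1 -0.7  0.5  0.2 -0.7  1.7  0.3 -1.2]
[[0.5885, 0.0608, 0.0008], [0.5983, -0.0186, 0.0008], [0.608, -0.098, 0.0008], [0.6178, -0.1774, 0.0008]]
3 [0.5844 0.0594 0.1313 0.0109] res [ 2.2  0.8  0.5 -3.6  0.4  0.8 -0.6  1.2  0.8  1.3  0.3  2.   2.  -1.7]
[[0.5844, 0.0594, 0.0109], [0.5948, -0.0199, 0.0109], [0.6053, -0.0992, 0.0109], [0.6158, -0.1785, 0.0109]]
shift [-0.1133 -0.1564  0.4952] turn -0.002 at [ 0.4991 -0.0607  0.2486] yaw 0.1185 t 3.07
```

```bash
python3 -m handwheel '[[0.03,0.309,0.165,-0.002],[0.03,0.309,0.165,-0.002],[0.03,0.309,0.165,-0.002],[0.03,0.309,0.165,-0.002],[0.03,0.309,0.165,-0.002]]'
cat > p.py <<'E'
from h import *
import sys
c=snap("wrist");save(c,sys.argv[1])
for r in vision.outline_of("wrist","clip_1"):
    m=r["mask"].astype(np.uint8)
    (cx,cy),sz,a=cv2.minAreaRect(cv2.findNonZero(m))
    g=cv2.cvtColor(c["frame"],cv2.COLOR_RGB2GRAY)
    d=cv2.dilate(m,np.ones((7,7)))&(g<75).astype(np.uint8)
    ys,xs=np.nonzero(d)
    print(round(r["conf"],2),np.round(r["point"],1),*[np.round(world(c,q,.02)[:2],4) for q in (r["point"],(cy,cx),(ys.mean(),xs.mean()))],np.round(sz),round(a,1))
for r in vision.look_for("wrist","red_end"): print("red",r["conf"],np.round(world(c,r["point"],.02),4))
go((.602,-.20,.20),.125)
E
python3 p.py w2.png
```

```text
time: 3.48
position: [0.59, -0.0398, 0.1979]
tool_rot: [0.658, 0.753, -0.001, -0.001]
ft_force: [-1.2, -0.5, 0.3]
grip_width: 0.0869
grip_force: 0.0
0.89 [ 99.4 320.7] [0.5799 0.0594] [0.5804 0.0602] [0.5801 0.0595] [43. 37.] 90.0
0.86 [191.  320.1] [ 0.5898 -0.0181] [ 0.5916 -0.0183] [ 0.5928 -0.022 ] [37. 34.] 90.0
0.71 [271.7 321.3] [ 0.6016 -0.0961] [ 0.6037 -0.0956] [ 0.6046 -0.096 ] [35. 31.] 90.0
0.57 [359.6 324.6] [ 0.6184 -0.1939] [ 0.6191 -0.1961] [ 0.6195 -0.1953] [3. 6.] 90.0
0.57 [256.4 166.8] [ 0.4528 -0.1001] [ 0.4526 -0.1038] [ 0.4698 -0.095 ] [39. 59.] 45.0
red 0.67 [0.573  0.1084 0.02  ]
shift [-0.5345 -0.0283 -0.0012] turn 0.0012 at [ 0.5892 -0.0399  0.1996] yaw 0.1326 t 3.63
```

View pics/w2.png

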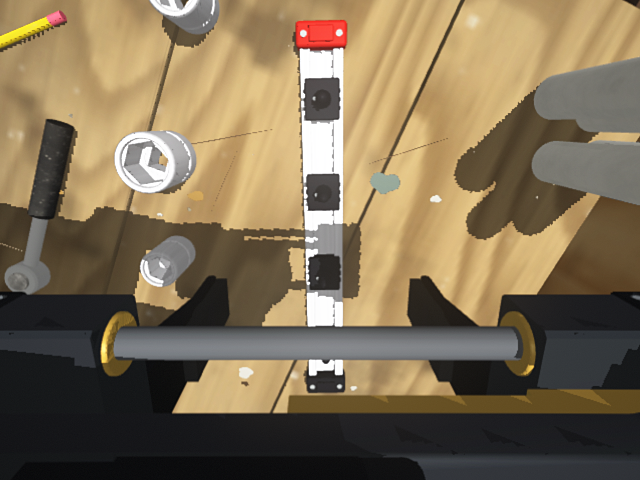

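The wrist picture has the red cap at (321,34), clips at rows 99, 191 and 272, and the black cap at (325,381). From this I take clip_1 at (.580,.060), step (.0113,-.0792) and rail yaw about .142. I'll pick up socket_1 next.

```bash
python3 -c "
from h import *
go((.457,-.1005,.10),.142)"
```

```text
shift [-0.1418 -0.4633  0.3324] turn -0.0015 at [ 0.5892 -0.0399  0.1996] yaw 0.1326 t 3.63
```

```bash
python3 -m handwheel '[[-0.142,-0.463,0.332,-0.0015],[-0.142,-0.463,0.332,-0.0015],[-0.142,-0.463,0.332,-0.0015],[-0.142,-0.463,0.332,-0.0015],[-0.142,-0.463,0.332,-0.0015],[-0.142,-0.463,0.585,-0.0015],[-0.142,-0.463,0.585,-0.0015],[-0.142,-0.463,0.585,-0.0015],[-0.142,-0.463,0.585,-0.0015],[-0.142,-0.463,0.585,-0.0015]]'
python3 -c "
from h import *
go((.457,-.1005,.024),.142)"
```

```text
time: 4.47
position: [0.4592, -0.1006, 0.0252]
tool_rot: [0.655, 0.756, 0.0, 0.001]
ft_force: [1.2, 0.6, 0.6]
grip_width: 0.0871
grip_force: 0.0
shift [ 0.0014 -0.0072  0.004 ] turn 0.0001 at [ 0.4592 -0.1006  0.0252] yaw 0.1428 t 4.47
```

Close, then lift.

```bash
python3 -m handwheel '[[0,0,0,0],[0,0,0,0],[0,0,0,0],[0,0,0,0],[0,0,0,0],[0,0,0,0],[0,0,0,0],[0,0,0,0],[0,0,0,0],[0,0,0,0],[0,0,-0.1,0],[0,0,-0.233,0],[0,0,-0.233,0],[0,0,-0.233,0]]' 0 40
python3 -c "
from h import *
go((.58,.0597,.095),.142)"
```

```text
time: 5.63
position: [0.4597, -0.1008, 0.0949]
tool_rot: [0.655, 0.756, 0.001, 0.002]
ft_force: [-0.4, 0.1, -1.8]
grip_width: 0.033
grip_force: 40.0
shift [4.725e-01 4.731e-01 4.000e-04] turn 0.0001 at [ 0.4597 -0.1008  0.0949] yaw 0.1429 t 5.63
```

```bash
python3 -m handwheel '[[0.4725,0.473,0,0],[0.4725,0.473,0,0],[0.4725,0.473,0,0],[0.4725,0.473,0,0],[0.4725,0.473,0,0],[0.4725,0.473,0,0],[0.4725,0.473,0,0],[0.4725,0.473,0,0]]'
python3 -c "
from h import *
go((.58,.0597,.095),.142)
c=snap('wrist');save(c,'w3.png');c=snap('scene');I=c['frame'][180:320,160:420];cv2.imwrite('pics/s3.png',cv2.resize(I[:,:,::-1],(780,420)))
c=snap('top');I=c['frame'][180:320,160:420];cv2.imwrite('pics/t3.png',cv2.resize(I[:,:,::-1],(780,420)))"
```

```text
time: 6.3
position: [0.5766, 0.0604, 0.0915]
tool_rot: [0.655, 0.756, -0.002, -0.002]
ft_force: [0.5, 0.3, -2.7]
grip_width: 0.0334
grip_force: 40.0
shift [-0.0039  0.011  -0.0116] turn 0.0003 at [0.5766 0.0604 0.0915] yaw 0.1437 t 6.3
```

View pics/s3.png

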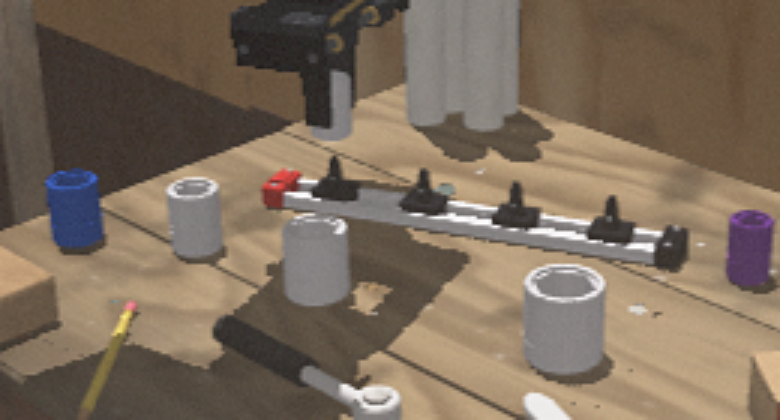

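The crop shows socket_1 held upright just above peg 1, whose tip is at (334,158). I'll use the four peg tips in this crop to check the clip positions.

```bash
python3 -c "
from h import *
c=snap('scene')
for k,(u,v) in enumerate([(334,158),(424,170),(516,182),(612,197)]):
    p=(.580+.0113*k,.0597-.0792*k,.047); print(np.round(pix(c,p)-[160+u/3,180+v/3],1), np.round(world(c,(180+v/3,160+u/3),.046),4),p)
go((.58,.0597,.060),.142)"
```

```text
[ 0.3 -1.1] [0.5759 0.0579 0.046 ] (0.58, 0.0597, 0.047)
[-0.1 -0.7] [ 0.5896 -0.0207  0.046 ] (0.5912999999999999, -0.019500000000000003, 0.047)
[-0.  -0.2] [ 0.6036 -0.0982  0.046 ] (0.6025999999999999, -0.09870000000000001, 0.047)
[-0.1 -0.5] [ 0.6136 -0.1784  0.046 ] (0.6139, -0.17790000000000003, 0.047)
shift [0.0007 0.0088 0.1098] turn -0.0002 at [0.5775 0.0591 0.0929] yaw 0.1409 t 6.5
```

```bash
python3 -m handwheel '[[0,0.007,0.05,0],[0,0.007,0.11,0],[0,0.007,0.11,0],[0,0.007,0.14,0],[0,0.007,0.14,0],[0,0.007,0.14,0]]'
python3 -c "
from h import *
go((.58,.0597,.046),.142)"
```

```text
time: 7.0
position: [0.5805, 0.0602, 0.0515]
tool_rot: [0.655, 0.756, -0.0, -0.0]
ft_force: [-0.1, -1.1, -1.5]
grip_width: 0.0329
grip_force: 40.0
shift [-0.0015 -0.002   0.0185] turn 0.0 at [0.5805 0.0602 0.0515] yaw 0.1422 t 7.0
```

Free of contact force, so I'll go down the last 5 mm, release and rise.

```bash
python3 -m handwheel '[[0,0,0.017,0],[0,0,0.017,0],[0,0,0.017,0]]'; python3 -m handwheel '[[0,0,0,0],[0,0,0,0],[0,0,0,0],[0,0,0,0],[0,0,-0.05,0],[0,0,-0.2,0],[0,0,-0.3,0],[0,0,-0.3,0],[0,0,-0.3,0]]' 100
python3 -c "
from h import *
go((.4655,.1185,.10),.142)
"
```

```text
time: 7.25
position: [0.5807, 0.0606, 0.0465]
tool_rot: [0.655, 0.756, 0.0, 0.0]
ft_force: [-0.1, 0.9, -1.2]
grip_width: 0.0327
grip_force: 40.0
time: 8.0
position: [0.5825, 0.0605, 0.1389]
tool_rot: [0.655, 0.756, 0.002, 0.002]
ft_force: [-0.6, 0.4, -0.2]
grip_width: 0.0828
grip_force: 0.0
shift [ 0.2471 -0.3591  0.1273] turn 0.0001 at [0.5825 0.0605 0.1389] yaw 0.1429 t 8.0
```

```bash
python3 -m handwheel '[[0.247,-0.357,0,0],[0.247,-0.357,0,0],[0.247,-0.357,0,0],[0.247,-0.357,0.127,0],[0.247,-0.357,0.25,0],[0.247,-0.357,0.38,0],[0.247,-0.357,0.38,0],[0.247,-0.357,0.38,0],[0.247,-0.357,0.38,0]]'
python3 -c "
from h import *
go((.4655,.1185,.024),.142)
c=snap('scene');I=c['frame'][180:320,160:420];cv2.imwrite('pics/s4.png',cv2.resize(I[:,:,::-1],(780,420)))"
```

```text
time: 8.75
position: [0.4642, 0.1186, 0.023]
tool_rot: [0.655, 0.756, -0.0, -0.0]
ft_force: [0.3, 1.1, 0.4]
grip_width: 0.0869
grip_force: 0.0
shift [-0.0011  0.0041 -0.0035] turn 0.0001 at [0.4642 0.1186 0.023 ] yaw 0.1426 t 8.75
```

View pics/s4.png

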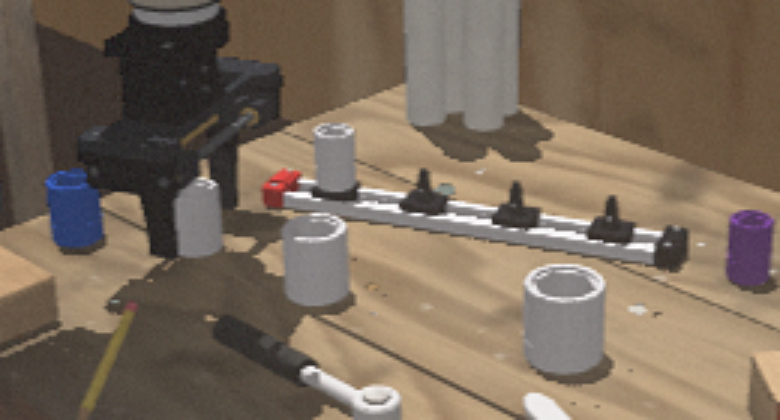

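socket_1 stands flat on clip_1 (335,158), and the gripper straddles socket_2 (198,215). I'll close and lift.

```bash
python3 -m handwheel '[[0,0,0,0],[0,0,0,0],[0,0,0,0],[0,0,0,0],[0,0,0,0],[0,0,0,0],[0,0,0,0],[0,0,0,0],[0,0,0,0],[0,0,-0.1,0],[0,0,-0.23,0],[0,0,-0.3,0],[0,0,-0.3,0],[0,0,-0.3,0]]' 0 40
python3 -c "
from h import *
go((.5913,-.0195,.113),.142)"
```

```text
time: 9.97
position: [0.4645, 0.1187, 0.113]
tool_rot: [0.655, 0.756, 0.001, 0.001]
ft_force: [0.1, 0.4, -2.7]
grip_width: 0.0402
grip_force: 40.1
shift [-0.5162  0.3527  0.0008] turn 0.0001 at [0.4645 0.1187 0.113 ] yaw 0.1429 t 9.97
```

```bash
python3 -m handwheel '[[-0.516,0.355,0,0],[-0.516,0.355,0,0],[-0.516,0.355,0,0],[-0.516,0.355,0,0],[-0.516,0.355,0,0],[-0.516,0.355,0,0],[-0.516,0.355,0,0],[-0.516,0.355,0,0],[-0.516,0.355,0.06,0],[-0.516,0.355,0.12,0],[-0.516,0.355,0.12,0]]'
python3 -c "
from h import *
go((.5913,-.0195,.050),.142)"
```

```text
time: 10.88
position: [0.587, -0.0172, 0.0727]
tool_rot: [0.654, 0.756, -0.002, -0.004]
ft_force: [-1.8, 0.4, -1.8]
grip_width: 0.0403
grip_force: 40.1
shift [-0.0098  0.0139  0.0755] turn 0.0004 at [ 0.587  -0.0172  0.0727] yaw 0.1444 t 10.88
```

```bash
python3 -m handwheel '[[0,0,0,0],[0,0,0,0],[0,0,0,0]]'
python3 -c "
from h import *
go((.5913,-.0195,.050),.142)"
```

```text
time: 11.13
position: [0.5918, -0.0189, 0.0772]
tool_rot: [0.655, 0.756, 0.0, 0.001]
ft_force: [0.0, 0.3, -2.0]
grip_width: 0.0405
grip_force: 40.1
shift [-0.0017 -0.0021  0.0907] turn 0.0003 at [ 0.5918 -0.0189  0.0772] yaw 0.1436 t 11.13
```

```bash
python3 -m handwheel '[[-0.002,-0.002,0.05,0],[-0.002,-0.002,0.09,0],[-0.002,-0.002,0.109,0],[-0.002,-0.002,0.109,0],[-0.002,-0.002,0.109,0]]'; python3 -m handwheel '[[0,0,0,0],[0,0,0,0],[0,0,0,0],[0,0,0,0],[0,0,-0.05,0],[0,0,-0.2,0],[0,0,-0.3,0],[0,0,-0.3,0],[0,0,-0.3,0]]' 100
python3 -c "
from h import *
go((.4475,-.0075,.10),.142)
"
```

```text
time: 11.55
position: [0.591, -0.02, 0.0436]
tool_rot: [0.655, 0.756, -0.0, -0.0]
ft_force: [0.5, 0.6, -2.6]
grip_width: 0.0399
grip_force: 40.1
time: 12.3
position: [0.5929, -0.0204, 0.1364]
tool_rot: [0.655, 0.756, 0.001, 0.003]
ft_force: [0.1, 0.3, -0.2]
grip_width: 0.0852
grip_force: 0.0
shift [ 0.1119 -0.4741  0.1183] turn 0.0001 at [ 0.5929 -0.0204  0.1364] yaw 0.1429 t 12.3
```

```bash
python3 -m handwheel '[[0.112,-0.472,0,0],[0.112,-0.472,0,0],[0.112,-0.472,0,0],[0.112,-0.472,0,0],[0.112,-0.472,0.118,0],[0.112,-0.472,0.24,0],[0.112,-0.472,0.365,0],[0.112,-0.472,0.365,0],[0.112,-0.472,0.365,0],[0.112,-0.472,0.365,0]]'
python3 -m handwheel '[[0,0,0,0],[0,0,0,0],[0,0,0,0],[0,0,0,0],[0,0,0,0],[0,0,0,0],[0,0,0,0],[0,0,0,0],[0,0,0,0]]' 0 45
python3 -m handwheel '[[0,0,-0.1,0],[0,0,-0.23,0],[0,0,-0.3,0],[0,0,-0.3,0],[0,0,-0.3,0]]'
python3 -c "
from h import *
go((.6026,-.0987,.115),.142)
c=snap('scene');I=c['frame'][180:320,160:420];cv2.imwrite('pics/s5.png',cv2.resize(I[:,:,::-1],(780,420)))"
```

```text
time: 13.13
position: [0.446, -0.0069, 0.0248]
tool_rot: [0.655, 0.756, -0.0, -0.0]
ft_force: [-0.0, -0.1, -0.2]
grip_width: 0.087
grip_force: 0.0
time: 13.88
position: [0.446, -0.007, 0.0246]
tool_rot: [0.655, 0.756, -0.0, 0.0]
ft_force: [-0.3, -0.4, 6.9]
grip_width: 0.049
grip_force: 45.0
time: 14.3
position: [0.4464, -0.007, 0.1146]
tool_rot: [0.655, 0.756, 0.0, 0.001]
ft_force: [0.1, 0.3, -4.1]
grip_width: 0.0489
grip_force: 45.0
shift [-3.767e-01  4.720e-01 -4.000e-04] turn 0.0001 at [ 0.4464 -0.007   0.1146] yaw 0.1428 t 14.3
```

View pics/s5.png

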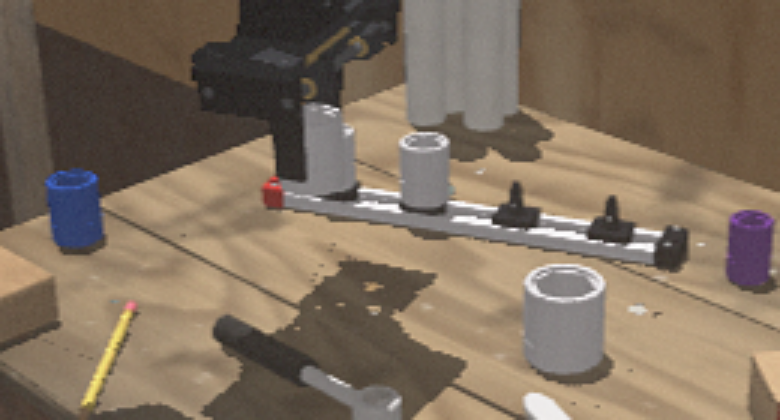

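socket_2 sits on clip_2 (424,170), and socket_3 is held upright. On to clip_3.

```bash
python3 -m handwheel '[[-0.377,0.473,0,0],[-0.377,0.473,0,0],[-0.377,0.473,0,0],[-0.377,0.473,0,0],[-0.377,0.473,0,0],[-0.377,0.473,0,0],[-0.377,0.473,0,0],[-0.377,0.473,0.06,0],[-0.377,0.473,0.12,0],[-0.377,0.473,0.12,0],[-0.377,0.473,0.12,0],[-0.377,0.473,0.12,0],[-0.377,0.473,0.12,0]]'
python3 -c "
from h import *
go((.6026,-.0987,.046),.142)"
```

```text
time: 15.43
position: [0.6028, -0.0985, 0.0788]
tool_rot: [0.655, 0.756, 0.0, 0.0]
ft_force: [0.8, 0.1, -4.1]
grip_width: 0.0486
grip_force: 45.0
shift [-0.0006 -0.0007  0.1093] turn 0.0002 at [ 0.6028 -0.0985  0.0788] yaw 0.1431 t 15.43
```

```bash
python3 -m handwheel '[[0,0,0.05,0],[0,0,0.09,0],[0,0,0.109,0],[0,0,0.109,0],[0,0,0.109,0]]'; python3 -m handwheel '[[0,0,0,0],[0,0,0,0],[0,0,0,0],[0,0,0,0],[0,0,-0.05,0],[0,0,-0.2,0],[0,0,-0.3,0],[0,0,-0.3,0],[0,0,-0.3,0]]' 100
python3 -c "
from h import *
go((.4505,-.2123,.10),.142)
"
```

```text
time: 15.85
position: [0.6026, -0.0986, 0.0454]
tool_rot: [0.655, 0.756, -0.0, -0.0]
ft_force: [-0.9, 0.1, -4.6]
grip_width: 0.0484
grip_force: 45.9
time: 16.6
position: [0.6046, -0.0994, 0.1384]
tool_rot: [0.655, 0.756, 0.001, 0.003]
ft_force: [-0.7, -0.8, 0.1]
grip_width: 0.0863
grip_force: 0.0
shift [-0.2991 -0.5627  0.1258] turn 0.0001 at [ 0.6046 -0.0994  0.1384] yaw 0.1429 t 16.6
```

```bash
python3 -m handwheel '[[-0.299,-0.561,0,0],[-0.299,-0.561,0,0],[-0.299,-0.561,0,0],[-0.299,-0.561,0,0],[-0.299,-0.561,0,0],[-0.299,-0.561,0,0],[-0.299,-0.561,0.126,0],[-0.299,-0.561,0.24,0],[-0.299,-0.561,0.366,0],[-0.299,-0.561,0.366,0],[-0.299,-0.561,0.366,0],[-0.299,-0.561,0.366,0]]'
python3 -m handwheel '[[0,0,0,0],[0,0,0,0],[0,0,0,0],[0,0,0,0],[0,0,0,0],[0,0,0,0],[0,0,0,0],[0,0,0,0]]' 0 50
python3 -m handwheel '[[0,0,-0.1,0],[0,0,-0.23,0],[0,0,-0.3,0],[0,0,-0.3,0],[0,0,-0.3,0]]'
python3 -c "
from h import *
go((.6139,-.1779,.118),.142)"
```

```text
time: 17.6
position: [0.4495, -0.2113, 0.0263]
tool_rot: [0.655, 0.756, 0.0, 0.0]
ft_force: [-0.0, -0.2, 0.4]
grip_width: 0.0869
grip_force: 0.0
time: 18.27
position: [0.4489, -0.2117, 0.0266]
tool_rot: [0.655, 0.756, -0.0, 0.0]
ft_force: [-0.6, 0.8, 7.8]
grip_width: 0.0562
grip_force: 50.0
time: 18.68
position: [0.449, -0.2115, 0.116]
tool_rot: [0.655, 0.756, 0.0, 0.001]
ft_force: [-0.4, 0.4, -3.9]
grip_width: 0.0562
grip_force: 50.0
shift [ 0.0327  0.5601 -0.0059] turn 0.0001 at [ 0.449  -0.2115  0.116 ] yaw 0.1427 t 18.68
```

```bash
python3 -m handwheel '[[0.033,0.561,0,0],[0.033,0.561,0,0],[0.033,0.561,0,0],[0.033,0.561,0,0],[0.033,0.561,0,0],[0.033,0.561,0,0],[0.033,0.561,0.06,0],[0.033,0.561,0.12,0],[0.033,0.561,0.12,0],[0.033,0.561,0.12,0],[0.033,0.561,0.12,0],[0.033,0.561,0.12,0]]'
python3 -c "
from h import *
go((.6139,-.1779,.0475),.142)"
```

```text
time: 19.68
position: [0.614, -0.1782, 0.0802]
tool_rot: [0.655, 0.756, 0.0, 0.0]
ft_force: [0.6, 0.1, -5.0]
grip_width: 0.056
grip_force: 50.0
shift [ 0.001  -0.0003  0.1089] turn 0.0 at [ 0.614  -0.1782  0.0802] yaw 0.1422 t 19.68
```

```bash
python3 -m handwheel '[[0,0,0.05,0],[0,0,0.09,0],[0,0,0.109,0],[0,0,0.109,0],[0,0,0.109,0]]'; python3 -m handwheel '[[0,0,0,0],[0,0,0,0],[0,0,0,0],[0,0,0,0],[0,0,-0.05,0],[0,0,-0.2,0],[0,0,-0.4,0],[0,-0.2,-0.4,0],[0,-0.4,-0.4,0],[0,-0.4,-0.4,0],[0,-0.4,-0.4,0]]' 100
python3 -c "
from h import *
c=snap('scene');I=c['frame'][180:320,160:420];cv2.imwrite('pics/s6.png',cv2.resize(I[:,:,::-1],(780,420)))
for k,(d,h) in enumerate(S):
    x,y=.580+.0113*k,.0597-.0792*k
    print(np.round(pix(c,(x,y,.02+h))-[160,180])*3,np.round(pix(c,(x,y,.02))-[160,180])*3)"
```

```text
time: 20.1
position: [0.6137, -0.1771, 0.0468]
tool_rot: [0.655, 0.756, 0.0, -0.001]
ft_force: [0.6, 2.2, -4.8]
grip_width: 0.0562
grip_force: 50.0
time: 21.02
position: [0.4872, -0.193, 0.1674]
tool_rot: [0.656, 0.755, -0.001, -0.004]
ft_force: [-0.6, 0.2, -0.8]
grip_width: 0.087
grip_force: 0.0
[333. 129.] [336. 183.]
[423. 141.] [423. 198.]
[516. 150.] [516. 213.]
[612. 159.] [612. 225.]
```

View pics/s6.png

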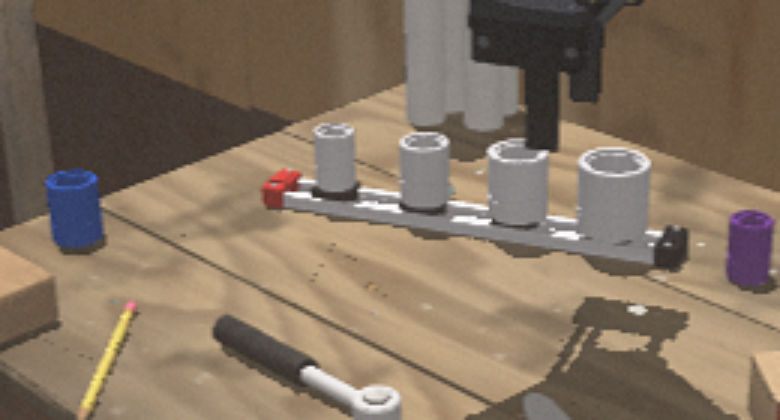

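All four stand upright on their clips, with rim centres at (335,130), (424,140), (518,150) and (614,160). These are where fully seated sockets should project, and the gripper is clear.

```bash
python3 -m handwheel '[[0,0,0,0],[0,0,0,0],[0,0,0,0],[0,0,0,0]]'; python3 -c "
from h import *
print(job.hand_in())"
```

```text
time: 21.4
position: [0.4965, -0.1949, 0.1668]
tool_rot: [0.655, 0.756, 0.0, 0.0]
ft_force: [0.1, -0.1, -0.2]
grip_width: 0.0871
grip_force: 0.0
the job is handed in; nothing more can be done
None
```

The four sockets are fully down on their pegs, smallest at the red end and largest at the black end; the carton was left alone, and the job was handed in at 21.4 s (no verdict was returned).

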